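Turn the bento's inner divider over onto the packed side

TASK

The bento lies open like a book, and its hinged inner divider is still over the empty lid half. With a fingertip under its thumb tab, push the divider up, swing it over the spine and press it down flat on the packed half, so the food is covered. Use fingertip pushes only: do not grip or fling the divider and do not press hard, leave the bento standing where it is on the bench, and do not disturb the jar, the timer or the chopsticks.

Things in the scene. Friction and masses are not known exactly. Their poses are not given: they have to be found in the camera images.
- bento: Loose purple plastic clamshell bento, 0.85 kg, lying open flat like a book: two equal trays, each 180 mm along x and 130 mm along y, outer edges at y = +136 and -136 mm, rim 40 mm above the bench. Origin on the bench under the middle of the spine; z up, x along the spine, +y from the spine to the packed half. The empty lid half is at -y.
- spine (a point): The middle of the divider's hinge line, on the spine, 42 mm above the bento's underside; its axes are the bento's. The hinge barrel is 12 mm thick.
- packed (a point): Centre of the packed half's mouth, at rim height, 71 mm from the spine. The tray holds rice balls, omelette and tomatoes, all below the rim. Two snap clasps, 26 mm wide, hang open on its outer wall 72 mm either side of its middle and stand out 14 mm; catch ribs at the same places on the lid half stand out 5 mm.
- divider (a joint): Divider angle about the spine, rad: 0 = flat on the empty lid half, 1.57 = upright, 3.14 = flat on the packed half; stops at both ends. Starts slightly ajar over the lid half. The hinge is stiff: the divider stays where it is left, even short of flat; about 1 N at the tab moves it. Rigid plastic plate, 75 g, 4 mm thick, centred on the hinge line, 172 mm along the spine, reaching 136 mm from it.
- tab (a point): Middle of the divider's long thumb tab, mid thickness, 147 mm from the hinge line. The tab is 110 mm long along the spine direction, at the middle of the divider's free edge, 4 mm thick, and sticks out 20 mm beyond the tray (136 to 156 mm from the hinge line), with free space below it down to the bench.
- jar: Closed glass mini jar with a steel cap, 58 mm across, 68 mm tall, loose, 190 g; origin at the centre of its underside, z up. A bystander.
- timer: Round chrome kitchen timer, 68 mm across, 48 mm tall with its bar knob, loose, 200 g; origin at the centre of its underside, z up. A bystander.
- chopstick_a: Red chopstick, 230 mm long along its x, 7.5 mm thick, loose, 16 g; origin near its middle on its underside. A bystander.
- chopstick_b: The other red chopstick, the same, beside the first. A bystander.

How it is judged:
By the outcome, as a careful person would: the job done as asked, in the order asked, and still so for the second after the job is handed in, with the robot touching nothing.
It also fails if it takes over 45 s, if anything falls off the work surface, if the arm or the gripper's body presses on something with over 40 N, if the wrist force passes 120 N, or if a joint passes its speed limit or range.

ROBOT

A 7-joint arm with a two-finger parallel gripper is mounted at the origin on the work surface. World frame = base frame: x ahead of the robot, y to its left, z up, the work surface at z = 0. Lengths are in m, angles in rad, forces in N, time in s.
With the tool pointing down it reaches from about 0.425 to 0.925 m from the base axis. Payload 6.8 kg.
Tool frame: the origin (TCP) lies on the centre line of the jaws, within the pads' length; the fingertips stand 11 mm ahead of it and the grasp point (between the pads) lies 8 mm behind it (robot.tip_extent is the distance from the TCP to the fingertips, in m); z points along the fingers, x is the direction in which the jaws open and shut, and the axes are right-handed (so a half turn about z gives the same grasp; the last joint's range is limited). The gripper opens to 85 mm and grips with 20 to 120 N. Pads are 22 mm wide; open, the fingers measure 114 mm over their backs; the gripper's body (76 mm by 85 mm) begins 54 mm behind the grasp point. The pads swing forward as they close: fully open they stand 13 mm farther back than shut.
Start: joints at [1.15, 0.477, 0.022, 1.555, -0.011, 1.109, -0.083], TCP at [0.208, -0.642, 0.242] pointing down, gripper open.
Joint ranges: [-2.96, 2.96], [-0.34, 2.1], [-1.41, 1.46], [0.24, 2.44], [-1.37, 4.51], [0.17, 1.92], [-2.96, 2.96]. Speed limits (rad/s): [2.39, 2.39, 3.14, 3.14, 3.14, 3.14, 3.14].

INTERFACE

Orientations are given as a unit quaternion [w, x, y, z].
In Python, from plant import robot gives the robot as it stands. The module is installed in compiled form; this text tells all that it offers.
- The arm moves only by the tool drive_tool, never from a script. Its argument "rows" is a list of rows, each a list of 3 entries, a list of its own where there are three numbers: the opening, from 0 (shut) to 1 (fully open), then the shift along the tool's x, y, z in m, then the turn, a rotation vector about the tool's x, y, z in degrees. In form: [[claw, [dx, dy, dz], [ax, ay, az]], ...]. A call has 1 to 8 rows; each row is the pose to reach, as a shift and turn from the pose commanded when the call began, along the tool's axes at that moment; what a row does not reach only later rows make up. A row lasts 1/10 s, in which the tool goes at most 50 mm and 8.59 degrees, less where a joint would pass 70% of its speed; a pose out of reach is approached as far as the arm can. A call with a gripper value outside its range is refused whole. The fingers move at their own pace and stop on an object; "grip_force" is the grip in N (left out, the last holds). Time passes only in rows, so rows that repeat a pose let the fingers close. It gives the time, the measured TCP pose, the force and the opening at its end, in the units of the state.
- robot.read_state(): the state, without advancing time (a new reading comes with each control period).
- robot.read_camera(name): name is "scene" or "side" or "wrist"; returns a dict with "image" (384x512x3 uint8, blue, green, red), "range_z" (384x512 float32, m along the optical axis (not along the pixel's ray), 0 where there is no reading), "fx", "fy", "cx", "cy" (pixels), "cam_to_world" (4x4, takes a point from camera to world coordinates). Camera axes: x right, y down, z forward; pixel columns grow to the right and rows downward; lengths in m; the calibration is good to about 2 mm. A picture is of the moment at which its call begins.
- robot.close_job(): hands the job in, once; it reports no verdict.
The state is a dict: "clock": time; "joints": joint angles; "qvel": joint speeds; "joint_torque": joint torques, N m; "position": TCP position; "eef_rot": TCP orientation; "force": force on the tool from outside, world axes, zero at the start; "ft_torque": the same for the moment, N m; "width": opening from 0.0 (shut) to 1.0 (fully open).
Only numpy, scipy, OpenCV 4.12 (cv2) and the standard library are available. Lean on these libraries where they do the work, as an engineer would, in place of code of your own. Each camera call takes 0.05 s, during which the arm holds its last target. There are 200 camera calls.

## Working session

There is one attempt and no reset: what is moved stays moved. The work goes in short steps, Python scripts to look and compute and a tool call to move; the robot and the scene stay as the last step left them, time stands still between calls to the robot, and variables do not carry over. Pictures are saved under pics/ and viewed, about 8 in all and at most 12, crops included, and the job is handed in when it is done.

Besides the shell and the picture viewer there is one more tool, called after "Call:" by a JSON object that holds its "api" and its "payload", one argument or row to a line. drive_tool: Moves the arm, as the interface text tells. Its arguments: {"type":"object","properties":{"rows":{"type":"array"},"grip_force":{"type":"number"}},"required":["rows"]}

```bash
mkdir -p pics && cat > h.py <<'E'
import numpy as np,cv2
from plant import robot
from scipy.spatial.transform import Rotation as R
def cam(n,save=None):
    c=robot.read_camera(n)
    np.savez(f'{n}.npz',**{k:np.array(v) for k,v in c.items()})
    if save: cv2.imwrite(f'pics/{save}.png',c['image'])
    return c
def pt(c,u,v):
    z=float(np.median([a for a in c['range_z'][v-1:v+2,u-1:u+2].ravel() if a>0] or [0]))
    p=np.array([(u-c['cx'])*z/c['fx'],(v-c['cy'])*z/c['fy'],z,1])
    return (c['cam_to_world']@p)[:3]
def cloud(c):
    z=c['range_z'];v,u=np.indices(z.shape)
    P=np.stack([(u-c['cx'])*z/c['fx'],(v-c['cy'])*z/c['fy'],z,np.ones_like(z)],-1)
    return (P@c['cam_to_world'].T)[...,:3]
E
python3 - <<'E'
from h import *
a=cam('scene');b=cam('side')
cv2.imwrite('pics/scene0.png',a['image']);cv2.imwrite('pics/side0.png',b['image'])
s=robot.read_state();print(s)
print(a['cam_to_world'],b['cam_to_world'])
E
```

```text
{'clock': 0.1, 'joints': array([ 1.14992871,  0.47771554,  0.02230243,  1.55631565, -0.01152193,
        1.109273  , -0.08308986]), 'qvel': array([ 0.00059188, -0.00329174,  0.00112278, -0.00259046, -0.00038323,
       -0.00049326,  0.00113175]), 'joint_torque': array([ 4.52857377e-03, -5.97758460e+01,  1.61365494e+00, -2.81952274e+01,
        1.28700395e-02,  4.98922658e-03,  3.33005653e-05]), 'position': array([ 0.2075644 , -0.64177846,  0.24143899]), 'eef_rot': array([-4.34786665e-04,  8.08624168e-01, -5.88325018e-01, -6.62414724e-04]), 'force': array([-0.75730973, -0.08302685,  0.65990415]), 'ft_torque': array([ 0.00139002,  0.03827775, -0.05859064]), 'width': 0.9988111554754576}
[[-0.44133887  0.7281521  -0.52441826  1.10518312]
 [ 0.89731375  0.35360228 -0.26418453  0.36659778]
 [-0.00693103 -0.58716262 -0.80943933  0.77454414]
 [ 0.          0.          0.          1.        ]] [[ 0.72254416 -0.45284615  0.52236032  0.21990285]
 [-0.69122891 -0.48581323  0.53496552 -0.32323387]
 [ 0.01151248 -0.74760677 -0.66404186  0.6039524 ]
 [ 0.          0.          0.          1.        ]]
```

View pics/scene0.png

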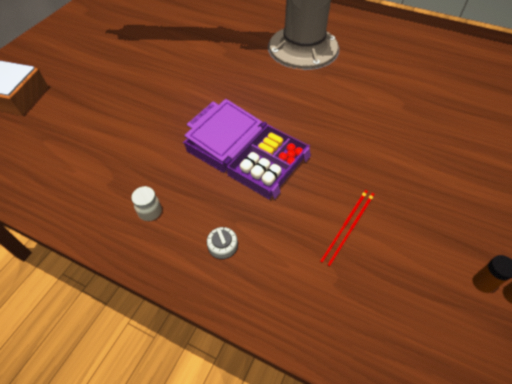

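View pics/side0.png

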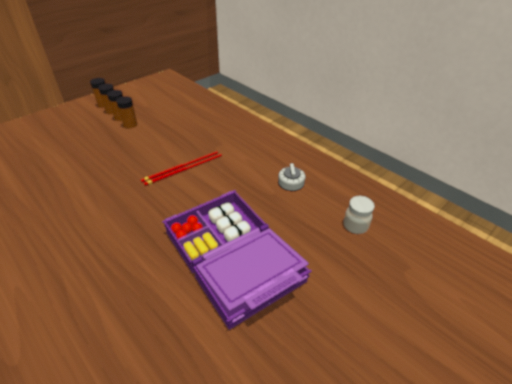

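```bash
python3 - <<'E'
from h import *
for n in('scene','side'):
    c=dict(np.load(n+'.npz'));P=cloud(c);im=c['image']
    hsv=cv2.cvtColor(im,cv2.COLOR_BGR2HSV)
    m=(hsv[...,0]>130)&(hsv[...,0]<160)&(hsv[...,1]>90)&(c['range_z']>0)
    Q=P[m];print(n,m.sum(),Q.min(0),Q.max(0))
    k=P[...,2]>0.012
    k&=(np.linalg.norm(P[...,:2]-np.median(Q[:,:2],0),axis=-1)<0.2)
    r=cv2.minAreaRect(Q[Q[:,2]>0.03][:,:2].astype(np.float32)*1000);print(r,cv2.boxPoints(r))
    h=Q[:,2];print(np.histogram(h,bins=np.arange(0,0.08,.004)))
    for nm,(u,v) in dict(scene=dict(jar=(144,190),timer=(222,240),ch1=(365,194),ch2=(323,262)),side=dict(jar=(361,205),timer=(291,180),ch1=(147,181),ch2=(220,155)))[n].items(): print(nm,pt(c,u,v).round(3))
c=np.load('scene.npz')['image'];cv2.imwrite('pics/s1.png',cv2.resize(c[90:210,170:330],None,fx=4.5,fy=4.5,interpolation=2))
c=np.load('side.npz')['image'];cv2.imwrite('pics/s2.png',cv2.resize(c[185:325,150:320],None,fx=4.2,fy=4.2,interpolation=2))
E
```

```text
scene 5344 [ 0.34660687 -0.16144    -0.00453825] [0.63761746 0.64584427 0.08389609]
((554.32568359375, 269.4031066894531), (770.1004638671875, 181.7388458251953), 80.42903137207031) [[ 400.69916   -95.17862 ]
 [ 579.90826  -125.396164]
 [ 707.9522    633.98486 ]
 [ 528.7431    664.2024  ]]
(array([ 82, 295, 142, 164, 212, 216, 277, 271, 219, 384, 201, 650, 575,
       552, 513, 440,  96,   1,   0]), array([0.   , 0.004, 0.008, 0.012, 0.016, 0.02 , 0.024, 0.028, 0.032,
       0.036, 0.04 , 0.044, 0.048, 0.052, 0.056, 0.06 , 0.064, 0.068,
       0.072, 0.076]))
jar [ 0.768 -0.088  0.068]
timer [0.793 0.129 0.047]
ch1 [0.51  0.371 0.006]
ch2 [0.724 0.34  0.001]
side 8790 [ 0.39868564 -0.11866144 -0.00104387] [0.63862734 0.22943071 0.069004  ]
((513.0889282226562, 35.425254821777344), (298.0914611816406, 185.45826721191406), 79.93510437011719) [[ 395.7391    -95.12106 ]
 [ 578.34326  -127.532394]
 [ 630.4387    165.97157 ]
 [ 447.8346    198.3829  ]]
(array([  34,  630,  211,  194,  172,  233,  366,  366,  229,  438,  275,
        720, 1067,  988, 1050, 1200,  600,    9,    0]), array([0.   , 0.004, 0.008, 0.012, 0.016, 0.02 , 0.024, 0.028, 0.032,
       0.036, 0.04 , 0.044, 0.048, 0.052, 0.056, 0.06 , 0.064, 0.068,
       0.072, 0.076]))
jar [ 0.775 -0.087  0.069]
timer [0.763 0.102 0.03 ]
ch1 [0.51  0.374 0.004]
ch2 [0.72  0.332 0.006]
```

View pics/s1.png

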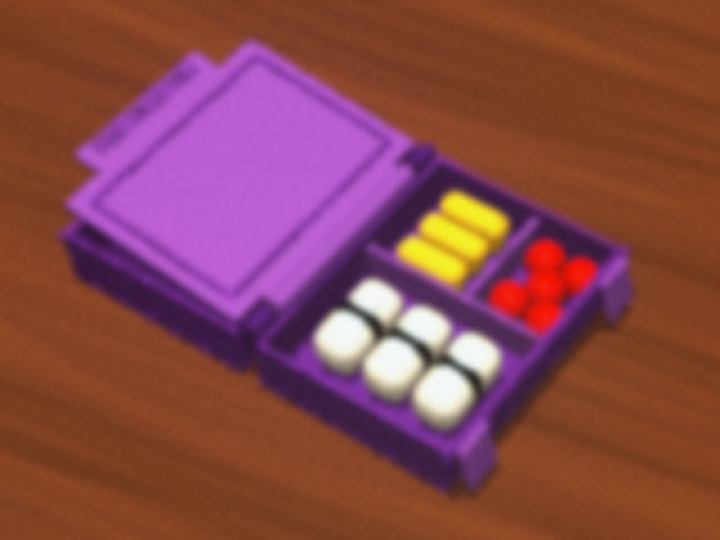

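View pics/s2.png

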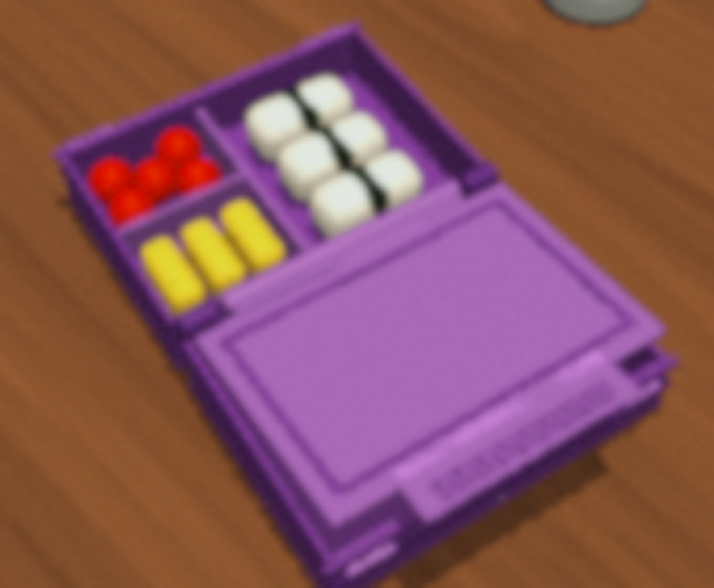

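```bash
python3 - <<'E'
from h import *
Q=[]
for n in('scene','side'):
    c=dict(np.load(n+'.npz'));P=cloud(c);hsv=cv2.cvtColor(c['image'],cv2.COLOR_BGR2HSV)
    m=(hsv[...,0]>130)&(hsv[...,0]<160)&(hsv[...,1]>90)&(c['range_z']>0)
    q=P[m];q=q[(np.abs(q[:,0]-.51)<.15)&(np.abs(q[:,1]-.035)<.2)];Q.append(q)
for yaw in(-10,):
  for q in Q:
    a=np.radians(yaw);ex=np.array([np.cos(a),np.sin(a)]);ey=np.array([-ex[1],ex[0]])
    X=q[:,:2]@ex;Y=q[:,:2]@ey;Z=q[:,2]
    s=Z>.043; print('plate/tab X',np.percentile(X[s],[.5,2,98,99.5]).round(4),'Y',np.percentile(Y[s],[.5,1,99]).round(4))
    t=(Z>.048)&(Y<-.04); A=np.c_[X[t],Y[t],np.ones(t.sum())]
    for _ in range(4):
        co=np.linalg.lstsq(A,Z[t],rcond=None)[0]; r=Z[t]-A@co; k=np.abs(r)<.003; A=A[k];t[np.where(t)[0][~k]]=False
    print('plane',co,t.sum(),'rms',r.std())
    tt=t
    for nm,sel in(('plate',(np.abs(Z-np.c_[X,Y,np.ones(len(X))]@co)<.004)),('rim>.03 packed',(Z>.034)&(Y>.02)),('all',Z>.005)):
        print(nm,'X',np.percentile(X[sel],[0.3,1,99,99.7]).round(4),'Y',np.percentile(Y[sel],[.3,1,99,99.7]).round(4))
    w=(Y<np.percentile(Y,.3)+.012)&(Z>.05);print('tab X',X[w].min(),X[w].max())
    for y0 in np.arange(-.22,.13,.02):
        b=(Y>y0)&(Y<y0+.02); print(round(y0,2),b.sum(),X[b].min().round(3) if b.any() else'',X[b].max().round(3) if b.any() else'',Z[b].max().round(3) if b.any() else'')
E
```

```text
plate/tab X [0.4155 0.4194 0.5844 0.5867] Y [-0.02   -0.0187  0.1373]
plane [0. 0. 0.] 0 rms nan
plate X [0.3652 0.3664 0.5654 0.5656] Y [-0.0771 -0.0763  0.2653  0.2686]
rim>.03 packed X [0.4105 0.412  0.5903 0.591 ] Y [0.0205 0.0218 0.2716 0.2739]
all X [0.4106 0.4116 0.591  0.5915] Y [-0.0199 -0.017   0.2776  0.2802]
  ret = _var(a, axis=axis, dtype=dtype, out=out, ddof=ddof,
  arrmean = um.true_divide(arrmean, div, out=arrmean,
  ret = ret.dtype.type(ret / rcount)
Traceback (most recent call last):
ValueError: zero-size array to reduction operation minimum which has no identity
```

Call:
{"api": "drive_tool", "payload": {
  "rows": [
    [0,[0,0,0],[0,0,8]],
    [0,[0,0,0],[0,0,16]],
    [0,[0,0,0],[0,0,24]],
    [0,[0,0,0],[0,0,32]],
    [0,[0,0,0],[0,0,40]],
    [0,[0,0,0],[0,0,40]]
  ],
  "grip_force": 20
}}

```text
clock: 0.7
position: [0.2078, -0.6419, 0.2417]
eef_rot: [-0.0, -0.558, 0.83, 0.001]
force: [-0.0, -0.4, -0.3]
width: 0.0
```

```bash
python3 - <<'E'
from h import *
for n in('scene','side'):
    c=dict(np.load(n+'.npz'));P=cloud(c);hsv=cv2.cvtColor(c['image'],cv2.COLOR_BGR2HSV)
    m=(hsv[...,0]>130)&(hsv[...,0]<160)&(hsv[...,1]>90)&(c['range_z']>0)
    q=P[m];q=q[(np.abs(q[:,0]-.51)<.15)&(np.abs(q[:,1]-.035)<.2)]
    a=np.radians(-10);ex=np.array([np.cos(a),np.sin(a)]);ey=np.array([-ex[1],ex[0]])
    X=q[:,:2]@ex;Y=q[:,:2]@ey;Z=q[:,2]
    t=np.where((Z>.05)&(Y<.1))[0]
    for _ in range(5):
        A=np.c_[X[t],Y[t],np.ones(len(t))];co=np.linalg.lstsq(A,Z[t],rcond=None)[0];r=Z[t]-A@co;t=t[np.abs(r)<.004]
    print('plane',co,len(t),r.std(),'X',X[t].min(),X[t].max(),'Y',Y[t].min(),Y[t].max())
    for y0 in np.arange(-.03,.3,.01):
        b=(Y>y0)&(Y<y0+.01)
        if b.any(): print(round(y0,2),b.sum(),*np.percentile(X[b],[1,99]).round(3),np.percentile(Z[b],98).round(3))
E
```

```text
plane [ 0.00107149 -0.13445682  0.06133211] 1847 0.0013811035491980849 X 0.4142135980959334 0.5877689240139625 Y -0.023506598750817984 0.09853817633808756
-0.03 15 0.448 0.544 0.065
-0.02 116 0.447 0.555 0.067
-0.01 160 0.419 0.59 0.066
0.0 222 0.416 0.591 0.065
0.01 231 0.416 0.591 0.063
0.02 222 0.416 0.591 0.061
0.03 225 0.415 0.592 0.06
0.04 228 0.416 0.591 0.059
0.05 218 0.381 0.591 0.057
0.06 229 0.417 0.591 0.056
0.07 223 0.416 0.591 0.055
0.08 232 0.416 0.591 0.053
0.09 223 0.415 0.591 0.051
0.1 223 0.417 0.591 0.05
0.11 239 0.412 0.591 0.049
0.12 202 0.377 0.591 0.048
0.13 322 0.412 0.588 0.049
0.14 368 0.412 0.59 0.041
0.15 68 0.411 0.591 0.039
0.16 67 0.411 0.59 0.04
0.17 78 0.411 0.591 0.04
0.18 68 0.41 0.591 0.039
0.19 90 0.412 0.59 0.04
0.2 96 0.411 0.591 0.041
0.21 154 0.41 0.59 0.038
0.22 72 0.401 0.591 0.04
0.23 81 0.403 0.59 0.039
0.24 109 0.41 0.59 0.039
0.25 82 0.404 0.591 0.04
0.26 245 0.41 0.59 0.041
0.27 183 0.416 0.587 0.04
0.28 19 0.42 0.583 0.02
plane [ 0.00091058 -0.1423597   0.0627851 ] 4327 0.0008947826014597479 X 0.4126240860822125 0.5850180477489725 Y -
[... 161 characters left out ...]
0.409 0.586 0.063
0.02 494 0.409 0.585 0.062
0.03 434 0.409 0.584 0.06
0.04 431 0.409 0.582 0.059
0.05 413 0.409 0.582 0.057
0.06 403 0.409 0.583 0.056
0.07 380 0.409 0.582 0.054
0.08 376 0.409 0.581 0.053
0.09 362 0.409 0.583 0.051
0.1 365 0.408 0.582 0.05
0.11 330 0.408 0.583 0.049
0.12 398 0.409 0.585 0.049
0.13 134 0.408 0.582 0.049
0.14 31 0.408 0.587 0.041
0.15 56 0.408 0.586 0.041
0.16 85 0.408 0.59 0.041
0.17 96 0.408 0.586 0.041
0.18 86 0.408 0.586 0.04
0.19 89 0.408 0.586 0.041
0.2 248 0.408 0.586 0.039
0.21 87 0.408 0.586 0.041
0.22 90 0.408 0.586 0.041
0.23 90 0.408 0.586 0.041
0.24 88 0.408 0.586 0.041
0.25 85 0.408 0.586 0.041
0.26 602 0.411 0.586 0.041
0.27 9 0.415 0.583 0.039
```

Call:
{"api": "drive_tool", "payload": {
  "rows": [
    [0,[0,0,0],[0,0,8]],
    [0,[0,0,0],[0,0,16]],
    [0,[0,0,0],[0,0,24]],
    [0,[0,0,0],[0,0,24]]
  ]
}}

```text
clock: 1.1
position: [0.2078, -0.642, 0.242]
eef_rot: [-0.0, -0.375, 0.927, 0.0]
force: [0.3, 1.0, -0.1]
width: -0.0
```

Call:
{"api": "drive_tool", "payload": {
  "rows": [
    [0,[-0.044,0,0],[0,0,8]],
    [0,[-0.088,0,0],[0,0,16]],
    [0,[-0.132,0,0],[0,0,24]],
    [0,[-0.176,0,0],[0,0,32]],
    [0,[-0.22,0,0],[0,0,40]],
    [0,[-0.264,0,0],[0,0,48]],
    [0,[-0.31,0,0],[0,0,54]],
    [0,[-0.31,0,0],[0,0,54]]
  ]
}}

```text
clock: 1.9
position: [0.4379, -0.4204, 0.2417]
eef_rot: [0.001, 0.08, 0.997, 0.002]
force: [0.1, -0.2, -0.6]
width: 0.002
```

```bash
cat >> h.py <<'E'
O=np.array([.5146,.0423,0]);B=R.from_euler('z',-10,degrees=True)
def st(ret=False):
    s=robot.read_state();q=s['eef_rot'];T=R.from_quat([q[1],q[2],q[3],q[0]])
    M=(B.inv()*T).as_matrix();p=B.inv().apply(s['position']-O)
    phi=np.degrees(np.arctan2(M[1,2],-M[2,2]));tip=p+.011*M[:,2]
    print('t',s['clock'].__round__(2),'tcp',(p*1e3).round(1),'tip',(tip*1e3).round(1),'phi',phi.round(2));print(M.round(3));print('q',s['joints'].round(2),'F',B.inv().apply(s['force']).round(2),'w',round(s['width'],2))
    return p,M,phi
E
python3 -c "from h import *;st()"
```

```text
t 1.9 tcp [   4.8 -469.   241.7] tip [   4.8 -468.9  230.7] phi 0.22
[[-1.    -0.014  0.002]
 [-0.014  1.     0.004]
 [-0.002  0.004 -1.   ]]
q [ 0.37  0.38  0.39  1.75 -0.17  1.05 -2.49] F [ 0.15 -0.15 -0.63] w 0.0
```

Call:
{"api": "drive_tool", "payload": {
  "rows": [
    [0,[0,0,0],[0,0,-8.5]],
    [0,[0,0,0],[0,0,-17]],
    [0,[0,0,0],[0,0,-25.5]],
    [0,[0,0,0],[0,0,-34]],
    [0,[0,0,0],[0,0,-42.5]],
    [0,[0,0,0],[0,0,-51]],
    [0,[0,0,0],[0,0,-59.5]],
    [0,[0,0,0],[0,0,-68]]
  ]
}}

```text
clock: 2.7
position: [0.4308, -0.4273, 0.2422]
eef_rot: [-0.0, -0.49, 0.872, 0.0]
force: [0.8, -0.3, 0.8]
width: 0.001
```

Call:
{"api": "drive_tool", "payload": {
  "rows": [
    [0,[0,0,0],[0,0,-8.5]],
    [0,[0,0,0],[0,0,-17]],
    [0,[0,0,0],[0,0,-25.5]],
    [0,[0,0,0],[0,0,-34]],
    [0,[0,0,0],[0,0,-42.5]],
    [0,[0,0,0],[0,0,-51]],
    [0,[0,0,0],[0,0,-59.5]],
    [0,[0,0,0],[0,0,-68]]
  ]
}}

```text
clock: 3.5
position: [0.4307, -0.4274, 0.2423]
eef_rot: [0.0, 0.894, -0.449, -0.0]
force: [0.3, -0.8, 0.8]
width: -0.0
```

Call:
{"api": "drive_tool", "payload": {
  "rows": [
    [0,[0,0,0],[0,0,-8.5]],
    [0,[0,0,0],[0,0,-17]],
    [0,[0,0,0],[0,0,-25.5]],
    [0,[0,0,0],[0,0,-34]],
    [0,[0,0,0],[0,0,-42.5]],
    [0,[0,0,0],[0,0,-45]],
    [0,[0,0,0],[0,0,-45]]
  ]
}}

```text
clock: 4.2
position: [0.4307, -0.4275, 0.2423]
eef_rot: [0.0, 0.997, -0.076, 0.0]
force: [-0.6, -1.1, -0.4]
width: -0.003
```

```bash
python3 -c "from h import *;st()"
```

```text
t 4.2 tcp [  -1.1 -477.3  242.3] tip [  -1.1 -477.3  231.3] phi -0.0
[[ 1.     0.022  0.   ]
 [ 0.022 -1.    -0.   ]
 [ 0.     0.    -1.   ]]
q [ 0.85  0.38 -0.23  1.71  0.09  1.06  0.44] F [-0.39 -1.15 -0.43] w -0.0
```

Call:
{"api": "drive_tool", "payload": {
  "rows": [
    [0,[0,-0.025,0.0],[7,0,0]],
    [0,[0,-0.05,0.0],[14,0,0]],
    [0,[0,-0.08,0.01],[21,0,0]],
    [0,[0,-0.11,0.02],[28,0,0]],
    [0,[0,-0.14,0.03],[36,0,0]],
    [0,[0,-0.17,0.04],[44,0,0]],
    [0,[0,-0.2,0.05],[52,0,0]],
    [0,[0,-0.23,0.06],[60,0,0]]
  ]
}}

```text
clock: 5.0
position: [0.4677, -0.2004, 0.1824]
eef_rot: [-0.5, 0.862, -0.068, 0.042]
force: [-0.4, 0.5, -1.7]
width: 0.002
```

```bash
python3 -c "
from h import *
st();cam('side','side1')"
```

```text
t 5.0 tcp [  -4.  -247.2  182.4] tip [  -4.2 -237.6  177. ] phi 60.2
[[ 1.     0.011 -0.011]
 [ 0.015 -0.497  0.868]
 [ 0.004 -0.868 -0.497]]
q [ 1.08  0.72 -0.48  1.77 -0.6   1.33  0.81] F [-0.44  0.45 -1.74] w 0.0
```

View pics/side1.png

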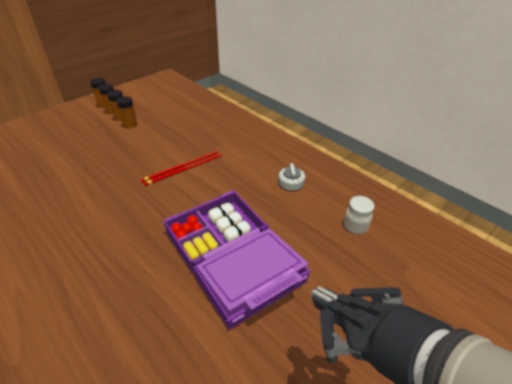

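Call:
{"api": "drive_tool", "payload": {
  "rows": [
    [0,[0,0.03,0.037],[0,0,0]],
    [0,[0,0.06,0.074],[0,0,0]],
    [0,[0,0.09,0.111],[0,0,0]],
    [0,[0,0.09,0.111],[0,0,0]],
    [0,[0,0.084,0.121],[0,0,0]],
    [0,[0,0.078,0.131],[0,0,0]],
    [0,[0,0.074,0.14],[0,0,0]],
    [0,[0,0.074,0.14],[0,0,0]]
  ]
}}

```text
clock: 5.85
position: [0.4811, -0.1155, 0.0499]
eef_rot: [-0.498, 0.864, -0.067, 0.04]
force: [1.0, -0.3, 0.2]
width: 0.002
```

```bash
python3 -c "
from h import *
st();c=cam('side')['image'];s=cam('scene')['image']
f=lambda i:cv2.resize(i,None,fx=4,fy=4,interpolation=2)
cv2.imwrite('pics/c2.png',np.hstack([f(c[230:350,220:320]),f(s[80:200,150:250])]))"
```

```text
t 5.85 tcp [  -5.6 -161.2   49.9] tip [  -5.8 -151.7   44.4] phi 59.98
[[ 1.     0.011 -0.015]
 [ 0.019 -0.5    0.866]
 [ 0.002 -0.866 -0.5  ]]
q [ 1.    0.91 -0.5   1.89 -0.64  1.03  0.92] F [ 1.01 -0.13  0.16] w 0.0
```

View pics/c2.png

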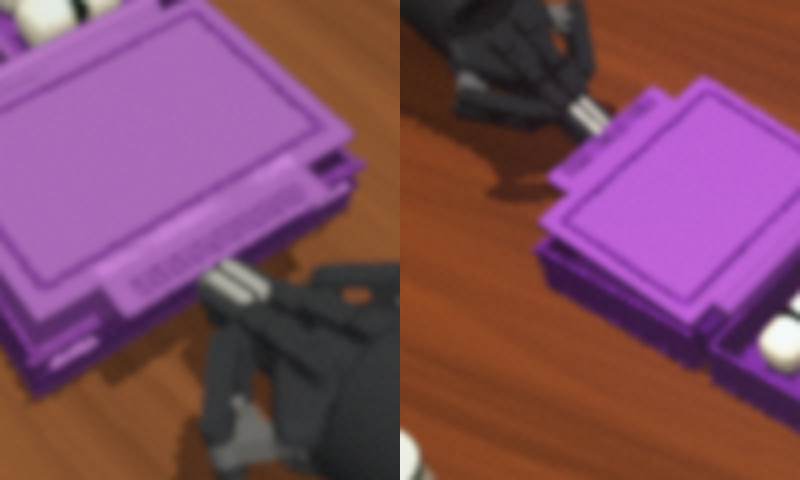

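```bash
cat >> h.py <<'E'
def des(th,over=0.):
    phi=60 if th<=110 else np.interp(th,[110,180],[60,20])
    f,t=np.radians(phi),np.radians(th)
    a=np.array([np.sin(f),-np.cos(f)]);w=np.array([np.cos(f),np.sin(f)])
    u=np.array([-np.cos(t),np.sin(t)]);n=np.array([np.sin(t),np.cos(t)])
    if 90-phi<th: # tip corners touch
        rc=np.interp(th,[30,60,110],[146,143,139])
        off=11*abs(w@n)   # corner that leads
        tip=rc*u+(-2-off+over)*n
        s=np.interp(th,[30,60,110],[1,1,0]) # early: the upper corner itself is at rc
        tip=tip-s*11*(w@u)*u
    else:
        e=156*u-2*n          # tab edge on finger's upper side, corner 11 mm beyond
        tip=e+11*a-11*w+over*w
    return tip+np.array([0,42])-11*a,phi
def rows(ths,over=0.):
    p,M,phi=st()
    for th in ths:
        tcp,f=des(th,over);d=M.T@(np.array([p[0],*tcp*1e-3])-p)
        print(th,'tcp',tcp.round(1),'row',[0,[0,round(d[1],3),round(d[2],3)],[round(f-phi,1),0,0]])
E
python3 -c "
from h import *
rows([8,12,16,20,23,26,29,32],1)
for t in range(8,181,6): print(t,des(t,1)[0].round(0),round(des(t)[1]))"
```

```text
t 5.95 tcp [  -5.5 -162.9   49. ] tip [  -5.6 -153.4   43.5] phi 59.93
[[ 1.     0.009 -0.014]
 [ 0.016 -0.501  0.865]
 [ 0.001 -0.865 -0.501]]
q [ 1.    0.91 -0.5   1.89 -0.63  1.03  0.92] F [-0.24 -0.41  0.45] w -0.0
8 tcp [-159.8   53.1] row [0, [0, np.float64(-0.005), np.float64(0.001)], [np.float64(0.1), 0, 0]]
12 tcp [-158.    63.8] row [0, [0, np.float64(-0.015), np.float64(-0.003)], [np.float64(0.1), 0, 0]]
16 tcp [-155.5   74.4] row [0, [0, np.float64(-0.026), np.float64(-0.006)], [np.float64(0.1), 0, 0]]
20 tcp [-152.3   84.8] row [0, [0, np.float64(-0.036), np.float64(-0.009)], [np.float64(0.1), 0, 0]]
23 tcp [-149.4   92.5] row [0, [0, np.float64(-0.044), np.float64(-0.01)], [np.float64(0.1), 0, 0]]
26 tcp [-146.1   99.9] row [0, [0, np.float64(-0.053), np.float64(-0.011)], [np.float64(0.1), 0, 0]]
29 tcp [-142.4  107.2] row [0, [0, np.float64(-0.061), np.float64(-0.011)], [np.float64(0.1), 0, 0]]
32 tcp [-139.2  114.4] row [0, [0, np.float64(-0.068), np.float64(-0.012)], [np.float64(0.1), 0, 0]]
8 [-160.   53.] 60
14 [-157.   69.] 60
20 [-152.   85.] 60
26 [-146.  100.] 60
32 [-139.  114.] 60
38 [-130.  127.] 60
44 [-120.  138.] 60
50 [-108.  148.] 60
56 [-96. 156.] 60
62 [-83. 164.] 60
68 [-70. 171.] 60
74 [-56. 176.] 60
80 [-41. 180.] 60
86 [-26. 183.] 60
92 [-11. 185.] 60
98 [  5. 184.] 60
104 [ 20. 183.] 60
110 [ 35. 179.] 60
116 [ 50. 174.] 57
122 [ 63. 168.] 53
128 [ 76. 160.] 50
134 [ 88. 150.] 46
140 [ 98. 141.] 43
146 [107. 130.] 39
152 [115. 118.] 36
158 [122. 106.] 33
164 [127.  93.] 29
170 [131.  80.] 26
176 [134.  66.] 22
```

Call:
{"api": "drive_tool", "payload": {
  "rows": [
    [0,[0,-0.005,0.001],[0,0,0]],
    [0,[0,-0.015,-0.003],[0,0,0]],
    [0,[0,-0.026,-0.006],[0,0,0]],
    [0,[0,-0.036,-0.009],[0,0,0]],
    [0,[0,-0.044,-0.01],[0,0,0]],
    [0,[0,-0.053,-0.011],[0,0,0]],
    [0,[0,-0.061,-0.011],[0,0,0]],
    [0,[0,-0.068,-0.012],[0,0,0]]
  ]
}}

```text
clock: 6.75
position: [0.4843, -0.093, 0.1138]
eef_rot: [-0.498, 0.863, -0.068, 0.039]
force: [0.5, 0.2, -0.8]
width: -0.001
```

```bash
python3 -c "
from h import *
rows([35,38,41,44,47,50,53,56],1)
c=cam('side')['image'];s=cam('scene')['image']
f=lambda i:cv2.resize(i,None,fx=2.6,fy=2.6,interpolation=2)
cv2.imwrite('pics/c3.png',np.hstack([f(c[180:350,150:300]),f(s[70:240,150:300])]))"
```

```text
t 6.75 tcp [  -6.3 -138.5  113.8] tip [  -6.5 -129.   108.3] phi 60.0
[[ 1.     0.008 -0.014]
 [ 0.017 -0.5    0.866]
 [ 0.    -0.866 -0.5  ]]
q [ 0.99  0.79 -0.54  1.93 -0.68  1.06  0.86] F [ 0.49  0.26 -0.83] w -0.0
35 tcp [-134.8  120.6] row [0, [0, np.float64(-0.008), np.float64(-0.0)], [np.float64(-0.0), 0, 0]]
38 tcp [-130.1  126.6] row [0, [0, np.float64(-0.015), np.float64(0.001)], [np.float64(-0.0), 0, 0]]
41 tcp [-125.   132.3] row [0, [0, np.float64(-0.023), np.float64(0.002)], [np.float64(-0.0), 0, 0]]
44 tcp [-119.7  137.7] row [0, [0, np.float64(-0.03), np.float64(0.004)], [np.float64(-0.0), 0, 0]]
47 tcp [-114.2  142.8] row [0, [0, np.float64(-0.037), np.float64(0.007)], [np.float64(-0.0), 0, 0]]
50 tcp [-108.4  147.6] row [0, [0, np.float64(-0.044), np.float64(0.009)], [np.float64(-0.0), 0, 0]]
53 tcp [-102.3  152.1] row [0, [0, np.float64(-0.051), np.float64(0.012)], [np.float64(-0.0), 0, 0]]
56 tcp [-96.  156.3] row [0, [0, np.float64(-0.058), np.float64(0.015)], [np.float64(-0.0), 0, 0]]
```

View pics/c3.png

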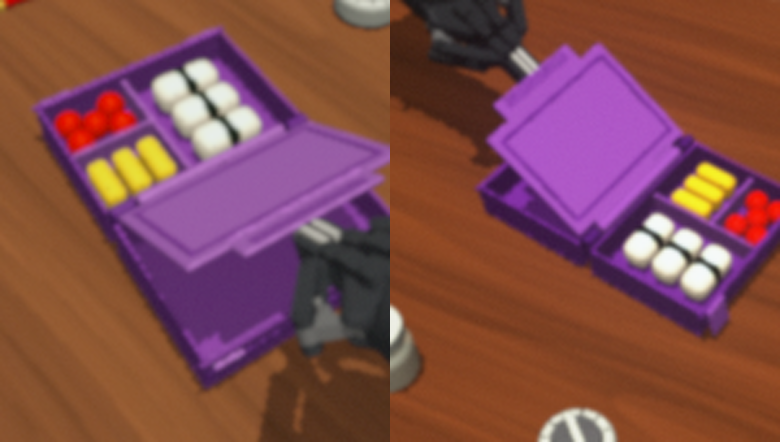

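The divider has lifted to about 30° on the fingertip and the bento hasn't moved, so I'll continue along the arc.

Call:
{"api": "drive_tool", "payload": {
  "rows": [
    [0,[0,-0.008,0],[0,0,0]],
    [0,[0,-0.015,0.001],[0,0,0]],
    [0,[0,-0.023,0.002],[0,0,0]],
    [0,[0,-0.03,0.004],[0,0,0]],
    [0,[0,-0.037,0.007],[0,0,0]],
    [0,[0,-0.044,0.009],[0,0,0]],
    [0,[0,-0.051,0.012],[0,0,0]],
    [0,[0,-0.058,0.015],[0,0,0]]
  ]
}}

```text
clock: 7.65
position: [0.4911, -0.0516, 0.1563]
eef_rot: [-0.498, 0.863, -0.069, 0.04]
force: [-0.5, -0.7, -0.3]
width: -0.0
```

```bash
python3 -c "
from h import *
rows([59,62,65,68,71,74,77,80],1)"
```

```text
t 7.65 tcp [ -6.8 -96.6 156.3] tip [ -7.  -87.  150.8] phi 60.0
[[ 1.     0.008 -0.014]
 [ 0.016 -0.5    0.866]
 [ 0.    -0.866 -0.5  ]]
q [ 0.97  0.7  -0.59  1.97 -0.74  1.05  0.81] F [-0.39 -0.74 -0.28] w -0.0
59 tcp [-89.6 160.1] row [0, [0, np.float64(-0.007), np.float64(0.004)], [np.float64(0.0), 0, 0]]
62 tcp [-83.1 163.8] row [0, [0, np.float64(-0.013), np.float64(0.008)], [np.float64(0.0), 0, 0]]
65 tcp [-76.5 167.4] row [0, [0, np.float64(-0.02), np.float64(0.012)], [np.float64(0.0), 0, 0]]
68 tcp [-69.7 170.6] row [0, [0, np.float64(-0.026), np.float64(0.016)], [np.float64(0.0), 0, 0]]
71 tcp [-62.8 173.5] row [0, [0, np.float64(-0.032), np.float64(0.021)], [np.float64(0.0), 0, 0]]
74 tcp [-55.7 176.1] row [0, [0, np.float64(-0.038), np.float64(0.025)], [np.float64(0.0), 0, 0]]
77 tcp [-48.5 178.4] row [0, [0, np.float64(-0.043), np.float64(0.031)], [np.float64(0.0), 0, 0]]
80 tcp [-41.2 180.4] row [0, [0, np.float64(-0.049), np.float64(0.036)], [np.float64(0.0), 0, 0]]
```

Call:
{"api": "drive_tool", "payload": {
  "rows": [
    [0,[0,-0.007,0.004],[0,0,0]],
    [0,[0,-0.013,0.008],[0,0,0]],
    [0,[0,-0.02,0.012],[0,0,0]],
    [0,[0,-0.026,0.016],[0,0,0]],
    [0,[0,-0.032,0.021],[0,0,0]],
    [0,[0,-0.038,0.025],[0,0,0]],
    [0,[0,-0.043,0.031],[0,0,0]],
    [0,[0,-0.049,0.036],[0,0,0]]
  ]
}}

```text
clock: 8.45
position: [0.4997, 0.0035, 0.1803]
eef_rot: [-0.498, 0.863, -0.069, 0.039]
force: [-0.6, -1.1, -0.7]
width: -0.001
```

```bash
python3 -c "
from h import *
rows([83,86,89,92,95,98,101,104],1)
c=cam('side')['image'];s=cam('scene')['image']
f=lambda i:cv2.resize(i,None,fx=2.4,fy=2.4,interpolation=2)
cv2.imwrite('pics/c4.png',np.hstack([f(c[130:330,150:310]),f(s[30:230,150:310])]))"
```

```text
t 8.45 tcp [ -7.9 -40.8 180.3] tip [ -8.1 -31.3 174.8] phi 60.0
[[ 1.     0.008 -0.014]
 [ 0.016 -0.5    0.866]
 [-0.    -0.866 -0.5  ]]
q [ 0.92  0.65 -0.65  2.02 -0.81  0.99  0.77] F [-0.4  -1.21 -0.75] w -0.0
83 tcp [-33.7 182. ] row [0, [0, np.float64(-0.005), np.float64(0.005)], [np.float64(0.0), 0, 0]]
86 tcp [-26.2 183.2] row [0, [0, np.float64(-0.01), np.float64(0.011)], [np.float64(0.0), 0, 0]]
89 tcp [-18.6 184.1] row [0, [0, np.float64(-0.014), np.float64(0.017)], [np.float64(0.0), 0, 0]]
92 tcp [-10.9 184.6] row [0, [0, np.float64(-0.019), np.float64(0.024)], [np.float64(0.0), 0, 0]]
95 tcp [ -3.2 184.7] row [0, [0, np.float64(-0.023), np.float64(0.03)], [np.float64(0.0), 0, 0]]
98 tcp [  4.5 184.4] row [0, [0, np.float64(-0.026), np.float64(0.037)], [np.float64(0.0), 0, 0]]
101 tcp [ 12.3 183.7] row [0, [0, np.float64(-0.029), np.float64(0.044)], [np.float64(0.0), 0, 0]]
104 tcp [ 20.  182.6] row [0, [0, np.float64(-0.032), np.float64(0.052)], [np.float64(0.0), 0, 0]]
```

View pics/c4.png

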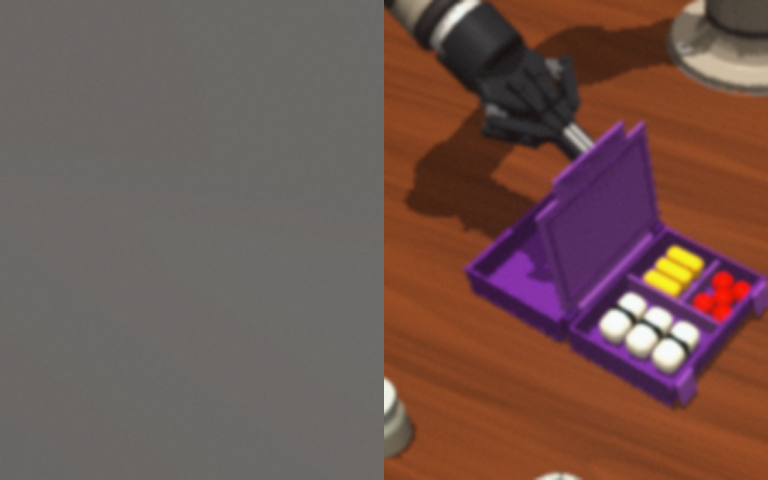

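Call:
{"api": "drive_tool", "payload": {
  "rows": [
    [0,[0,-0.005,0.005],[0,0,0]],
    [0,[0,-0.01,0.011],[0,0,0]],
    [0,[0,-0.014,0.017],[0,0,0]],
    [0,[0,-0.019,0.024],[0,0,0]],
    [0,[0,-0.023,0.03],[0,0,0]],
    [0,[0,-0.026,0.037],[0,0,0]],
    [0,[0,-0.029,0.044],[0,0,0]],
    [0,[0,-0.032,0.052],[0,0,0]]
  ]
}}

```text
clock: 9.35
position: [0.5095, 0.0637, 0.1819]
eef_rot: [-0.498, 0.863, -0.069, 0.04]
force: [-0.8, -1.0, 0.3]
width: -0.0
```

```bash
python3 -c "
from h import *
rows([107,110,113,116,119,122,125,128],1)"
```

```text
t 9.35 tcp [ -8.7  20.2 181.9] tip [ -8.9  29.7 176.4] phi 59.99
[[ 1.     0.008 -0.014]
 [ 0.016 -0.5    0.866]
 [ 0.    -0.866 -0.5  ]]
q [ 0.85  0.64 -0.7   2.06 -0.88  0.89  0.76] F [-0.62 -1.14  0.34] w -0.0
107 tcp [ 27.7 181.1] row [0, [0, np.float64(-0.003), np.float64(0.007)], [np.float64(0.0), 0, 0]]
110 tcp [ 35.3 179.1] row [0, [0, np.float64(-0.005), np.float64(0.014)], [np.float64(0.0), 0, 0]]
113 tcp [ 42.5 176.8] row [0, [0, np.float64(-0.007), np.float64(0.022)], [np.float64(-1.7), 0, 0]]
116 tcp [ 49.6 174.1] row [0, [0, np.float64(-0.008), np.float64(0.029)], [np.float64(-3.4), 0, 0]]
119 tcp [ 56.5 171. ] row [0, [0, np.float64(-0.009), np.float64(0.037)], [np.float64(-5.1), 0, 0]]
122 tcp [ 63.2 167.5] row [0, [0, np.float64(-0.009), np.float64(0.044)], [np.float64(-6.8), 0, 0]]
125 tcp [ 69.7 163.7] row [0, [0, np.float64(-0.009), np.float64(0.052)], [np.float64(-8.6), 0, 0]]
128 tcp [ 76.1 159.5] row [0, [0, np.float64(-0.009), np.float64(0.06)], [np.float64(-10.3), 0, 0]]
```

Call:
{"api": "drive_tool", "payload": {
  "rows": [
    [0,[0,-0.003,0.007],[0,0,0]],
    [0,[0,-0.005,0.014],[0,0,0]],
    [0,[0,-0.007,0.022],[-1.7,0,0]],
    [0,[0,-0.008,0.029],[-3.4,0,0]],
    [0,[0,-0.009,0.037],[-5.1,0,0]],
    [0,[0,-0.009,0.044],[-6.8,0,0]],
    [0,[0,-0.009,0.052],[-8.6,0,0]],
    [0,[0,-0.009,0.06],[-10.3,0,0]]
  ]
}}

```text
clock: 10.15
position: [0.5184, 0.1195, 0.1598]
eef_rot: [-0.418, 0.905, -0.072, 0.034]
force: [0.2, -0.1, -0.0]
width: -0.001
```

```bash
python3 -c "
from h import *
rows([131,134,137,140,143,146,149,152],1)"
```

```text
t 10.15 tcp [ -9.6  76.7 159.8] tip [ -9.8  85.1 152.7] phi 49.54
[[ 1.     0.011 -0.012]
 [ 0.016 -0.649  0.761]
 [ 0.001 -0.761 -0.649]]
q [ 0.67  0.57 -0.68  2.09 -0.86  0.71  0.62] F [ 0.21 -0.02 -0.05] w -0.0
131 tcp [ 82.1 155. ] row [0, [0, np.float64(0.0), np.float64(0.007)], [np.float64(-1.5), 0, 0]]
134 tcp [ 87.8 150.3] row [0, [0, np.float64(0.0), np.float64(0.015)], [np.float64(-3.3), 0, 0]]
137 tcp [ 93.1 145.6] row [0, [0, np.float64(0.0), np.float64(0.022)], [np.float64(-5.0), 0, 0]]
140 tcp [ 98.  140.6] row [0, [0, np.float64(0.001), np.float64(0.029)], [np.float64(-6.7), 0, 0]]
143 tcp [102.7 135.4] row [0, [0, np.float64(0.002), np.float64(0.036)], [np.float64(-8.4), 0, 0]]
146 tcp [107.1 129.9] row [0, [0, np.float64(0.003), np.float64(0.042)], [np.float64(-10.1), 0, 0]]
149 tcp [111.2 124.3] row [0, [0, np.float64(0.005), np.float64(0.049)], [np.float64(-11.8), 0, 0]]
152 tcp [115.1 118.4] row [0, [0, np.float64(0.007), np.float64(0.056)], [np.float64(-13.5), 0, 0]]
```

Call:
{"api": "drive_tool", "payload": {
  "rows": [
    [0,[0,0,0.007],[-1.5,0,0]],
    [0,[0,0,0.015],[-3.3,0,0]],
    [0,[0,0,0.022],[-5,0,0]],
    [0,[0,0.001,0.029],[-6.7,0,0]],
    [0,[0,0.002,0.036],[-8.4,0,0]],
    [0,[0,0.003,0.042],[-10.1,0,0]],
    [0,[0,0.005,0.049],[-11.8,0,0]],
    [0,[0,0.007,0.056],[-13.5,0,0]]
  ]
}}

```text
clock: 10.95
position: [0.5244, 0.1571, 0.1182]
eef_rot: [-0.309, 0.948, -0.075, 0.025]
force: [0.3, -0.1, 0.7]
width: -0.002
```

```bash
python3 -c "
from h import *
rows([155,158,161,164,166,168,170,172],1)
s=cam('scene')['image']
cv2.imwrite('pics/c5.png',cv2.resize(s[40:220,150:340],None,fx=3,fy=3,interpolation=2))"
```

```text
t 10.95 tcp [-10.3 114.8 118.2] tip [-10.4 121.3 109.3] phi 36.09
[[ 1.     0.014 -0.009]
 [ 0.016 -0.808  0.589]
 [ 0.001 -0.589 -0.808]]
q [ 0.38  0.52 -0.55  2.09 -0.71  0.55  0.35] F [ 0.27 -0.07  0.7 ] w -0.0
155 tcp [118.6 112.3] row [0, [0, np.float64(0.0), np.float64(0.007)], [np.float64(-1.8), 0, 0]]
158 tcp [121.8 106.1] row [0, [0, np.float64(0.001), np.float64(0.014)], [np.float64(-3.5), 0, 0]]
161 tcp [124.7  99.8] row [0, [0, np.float64(0.003), np.float64(0.021)], [np.float64(-5.2), 0, 0]]
164 tcp [127.3  93.3] row [0, [0, np.float64(0.005), np.float64(0.027)], [np.float64(-6.9), 0, 0]]
166 tcp [128.8  88.9] row [0, [0, np.float64(0.006), np.float64(0.032)], [np.float64(-8.1), 0, 0]]
168 tcp [130.2  84.5] row [0, [0, np.float64(0.007), np.float64(0.036)], [np.float64(-9.2), 0, 0]]
170 tcp [131.4  80. ] row [0, [0, np.float64(0.009), np.float64(0.041)], [np.float64(-10.4), 0, 0]]
172 tcp [132.5  75.4] row [0, [0, np.float64(0.011), np.float64(0.045)], [np.float64(-11.5), 0, 0]]
```

View pics/c5.png

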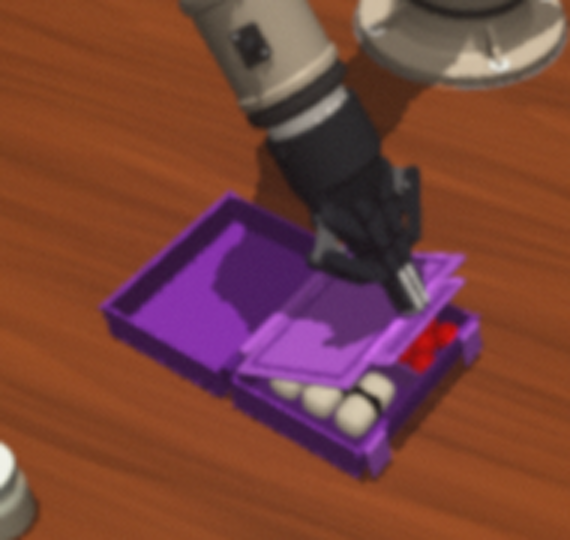

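The fingertip is on the divider's upper face, which is about 152° over the packed half, with the box still in place.

Call:
{"api": "drive_tool", "payload": {
  "rows": [
    [0,[0,0,0.007],[-1.8,0,0]],
    [0,[0,0.001,0.014],[-3.5,0,0]],
    [0,[0,0.003,0.021],[-5.2,0,0]],
    [0,[0,0.005,0.027],[-6.9,0,0]],
    [0,[0,0.006,0.032],[-8.1,0,0]],
    [0,[0,0.007,0.036],[-9.2,0,0]],
    [0,[0,0.009,0.041],[-10.4,0,0]],
    [0,[0,0.011,0.045],[-11.5,0,0]]
  ]
}}

```text
clock: 11.8
position: [0.527, 0.1745, 0.0754]
eef_rot: [-0.213, 0.974, -0.077, 0.017]
force: [-0.0, 1.0, 0.1]
width: 0.004
```

```bash
python3 -c "
from h import *
rows([173,174,175,176,177,178,179,180],0)"
```

```text
t 11.8 tcp [-10.7 132.3  75.4] tip [-10.8 136.9  65.4] phi 24.65
[[ 1.     0.015 -0.007]
 [ 0.017 -0.909  0.417]
 [ 0.    -0.417 -0.909]]
q [ 0.08  0.52 -0.35  2.08 -0.52  0.47  0.08] F [-0.2   0.96  0.08] w 0.0
173 tcp [132.9  74.2] row [0, [0, np.float64(0.0), np.float64(0.001)], [np.float64(-0.7), 0, 0]]
174 tcp [133.3  71.9] row [0, [0, np.float64(0.001), np.float64(0.004)], [np.float64(-1.2), 0, 0]]
175 tcp [133.7  69.6] row [0, [0, np.float64(0.001), np.float64(0.006)], [np.float64(-1.8), 0, 0]]
176 tcp [134.1  67.3] row [0, [0, np.float64(0.002), np.float64(0.008)], [np.float64(-2.4), 0, 0]]
177 tcp [134.5  65. ] row [0, [0, np.float64(0.002), np.float64(0.01)], [np.float64(-2.9), 0, 0]]
178 tcp [134.8  62.7] row [0, [0, np.float64(0.003), np.float64(0.013)], [np.float64(-3.5), 0, 0]]
179 tcp [135.   60.4] row [0, [0, np.float64(0.004), np.float64(0.015)], [np.float64(-4.1), 0, 0]]
180 tcp [135.2  58.1] row [0, [0, np.float64(0.005), np.float64(0.017)], [np.float64(-4.7), 0, 0]]
```

Now the first part of the press, stopping just short of flat; after that, small force-checked steps.

Call:
{"api": "drive_tool", "payload": {
  "rows": [
    [0,[0,0.001,0.003],[-1,0,0]],
    [0,[0,0.001,0.006],[-1.8,0,0]],
    [0,[0,0.002,0.008],[-2.4,0,0]],
    [0,[0,0.002,0.01],[-2.9,0,0]],
    [0,[0,0.003,0.013],[-3.5,0,0]],
    [0,[0,0.004,0.014],[-4,0,0]],
    [0,[0,0.004,0.015],[-4,0,0]]
  ]
}}

```text
clock: 12.5
position: [0.5275, 0.1768, 0.06]
eef_rot: [-0.179, 0.981, -0.078, 0.014]
force: [-0.4, -0.4, 0.3]
width: -0.005
```

Call:
{"api": "drive_tool", "payload": {
  "rows": [
    [0,[0,0,0.001],[0,0,0]],
    [0,[0,0,0.001],[0,0,0]]
  ]
}}

```text
clock: 12.7
position: [0.5275, 0.1769, 0.059]
eef_rot: [-0.179, 0.981, -0.078, 0.014]
force: [0.3, 0.9, -0.6]
width: -0.001
```

```bash
python3 -c "
from h import *
st()"
```

```text
t 12.7 tcp [-10.6 134.8  59. ] tip [-10.7 138.7  48.7] phi 20.7
[[ 1.     0.015 -0.006]
 [ 0.016 -0.935  0.353]
 [-0.    -0.353 -0.935]]
q [-0.03  0.53 -0.27  2.07 -0.46  0.45 -0.02] F [ 0.12  0.91 -0.62] w -0.0
```

Call:
{"api": "drive_tool", "payload": {
  "rows": [
    [0,[0,0,0.001],[0,0,0]],
    [0,[0,0,0.001],[0,0,0]]
  ]
}}

```text
clock: 12.9
position: [0.5277, 0.1772, 0.0582]
eef_rot: [-0.179, 0.981, -0.078, 0.014]
force: [-0.5, 0.1, 0.5]
width: -0.001
```

Call:
{"api": "drive_tool", "payload": {
  "rows": [
    [0,[0,0,0.001],[0,0,0]],
    [0,[0,0,0.001],[0,0,0]]
  ]
}}

```text
clock: 13.1
position: [0.5278, 0.1776, 0.0572]
eef_rot: [-0.179, 0.981, -0.078, 0.014]
force: [-0.1, 1.3, 0.1]
width: -0.002
```

Call:
{"api": "drive_tool", "payload": {
  "rows": [
    [0,[0,0,0.001],[0,0,0]],
    [0,[0,0,0.001],[0,0,0]]
  ]
}}

```text
clock: 13.3
position: [0.5279, 0.1778, 0.0568]
eef_rot: [-0.179, 0.981, -0.078, 0.014]
force: [-2.7, -2.4, 7.5]
width: -0.0
```

```bash
python3 - <<'E'
from h import *
st();s=cam('scene')
P=B.inv().apply((cloud(s)-O).reshape(-1,3)).reshape(384,512,3);hsv=cv2.cvtColor(s['image'],cv2.COLOR_BGR2HSV)
m=(hsv[...,0]>130)&(hsv[...,0]<160)&(s['range_z']>0)&(abs(P[...,0])<.08)
for y in np.arange(.02,.17,.01):
    k=m&(abs(P[...,1]-y)<.005);print(round(y,2),k.sum(),np.median(P[k][:,2]).round(4) if k.any() else '')
cv2.imwrite('pics/c6.png',cv2.resize(s['image'][40:220,150:340],None,fx=3,fy=3,interpolation=2))
E
```

```text
t 13.3 tcp [-10.4 135.7  56.8] tip [-10.5 139.6  46.5] phi 20.7
[[ 1.     0.015 -0.005]
 [ 0.016 -0.935  0.353]
 [ 0.    -0.353 -0.935]]
q [-0.03  0.53 -0.27  2.07 -0.46  0.45 -0.01] F [-2.26 -2.83  7.53] w -0.0
0.02 168 0.0433
0.03 169 0.043
0.04 150 0.043
0.05 141 0.0429
0.06 113 0.043
0.07 116 0.0431
0.08 157 0.044
0.09 205 0.0446
0.1 265 0.1292
0.11 418 0.1471
0.12 460 0.1304
0.13 390 0.0945
0.14 277 0.0422
0.15 206 0.0425
0.16 40 0.0426
0.17 0
```

View pics/c6.png

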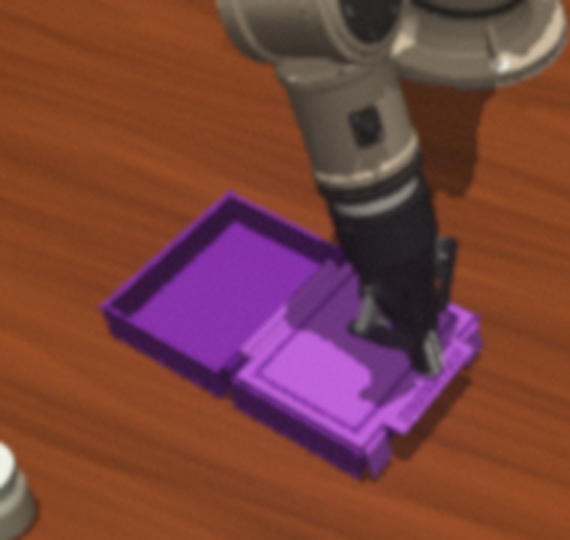

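The divider is flat and the press force jumped to 7.5 N at the stop, so I'm lifting straight off.

Call:
{"api": "drive_tool", "payload": {
  "rows": [
    [0,[0,-0.004,-0.009],[0,0,0]],
    [0,[0,-0.014,-0.037],[0,0,0]],
    [0,[0,-0.028,-0.075],[0,0,0]],
    [0,[0,-0.042,-0.112],[0,0,0]],
    [0,[0,-0.035,-0.15],[0,0,0]],
    [0,[0,0,-0.18],[0,0,0]],
    [0,[0,0.04,-0.2],[0,0,0]],
    [0,[0,0.08,-0.21],[0,0,0]]
  ]
}}

```text
clock: 14.15
position: [0.5048, 0.0293, 0.227]
eef_rot: [-0.179, 0.981, -0.077, 0.016]
force: [1.7, -0.1, -0.3]
width: -0.003
```

Call:
{"api": "drive_tool", "payload": {
  "rows": [
    [0,[0,0.04,0],[0,0,0]],
    [0,[0,0.08,0],[0,0,0]],
    [0,[0,0.12,0],[0,0,0]],
    [0,[0,0.16,0],[0,0,0]],
    [0,[0,0.16,0],[0,0,0]],
    [0,[0,0.16,0],[0,0,0]]
  ]
}}

```text
clock: 14.75
position: [0.4804, -0.1174, 0.168]
eef_rot: [-0.179, 0.981, -0.079, 0.014]
force: [0.5, 0.4, 0.6]
width: -0.0
```

```bash
python3 - <<'E'
from h import *
st()
for n in('scene','side'):
    o=dict(np.load(n+'.npz')) 
    s=cam(n,'end_'+n)
    P=B.inv().apply((cloud(s)-O).reshape(-1,3)).reshape(384,512,3);hsv=cv2.cvtColor(s['image'],cv2.COLOR_BGR2HSV)
    m=(hsv[...,0]>130)&(hsv[...,0]<160)&(hsv[...,1]>90)&(s['range_z']>0)&(abs(P[...,0])<.13)&(abs(P[...,1])<.2)
    print(n,'ext',np.percentile(P[m],[.5,99.5],axis=0).round(4).tolist())
    k=m&(abs(P[...,0])<.08)&(P[...,1]>.02)&(P[...,1]<.13);A=P[k];print('plate fit',np.polyfit(A[:,1],A[:,2],1),np.median(A[:,2]))
    for nm,(u,v) in dict(scene=dict(jar=(144,190),timer=(222,240),ch1=(365,194),ch2=(323,262)),side=dict(jar=(361,205),timer=(291,180),ch1=(147,181),ch2=(220,155)))[n].items(): print(nm,pt(s,u,v).round(3))
i=[cv2.imread(f'pics/end_{n}.png') for n in('scene','side')];cv2.imwrite('pics/end.png',cv2.resize(np.vstack(i),None,fx=.78,fy=.78,interpolation=3))
E
```

```text
t 14.75 tcp [  -6.  -163.2  168. ] tip [  -6.  -159.3  157.7] phi 20.71
[[ 1.     0.013 -0.006]
 [ 0.014 -0.935  0.354]
 [-0.001 -0.354 -0.935]]
q [ 0.38  0.34 -0.05  2.02 -0.44  0.9   0.47] F [0.45 0.48 0.58] w -0.0
scene ext [[-0.1232, -0.1375, -0.0019], [0.0918, 0.1554, 0.0475]]
plate fit [0.00259752 0.04249367] 0.04317788702974923
jar [ 0.768 -0.089  0.067]
timer [0.793 0.129 0.046]
ch1 [0.509 0.371 0.005]
ch2 [0.723 0.34  0.   ]
side ext [[-0.0914, -0.1736, 0.0037], [0.0877, 0.152, 0.166]]
plate fit [0.00163462 0.04423335] 0.04446508661469273
jar [ 0.439 -0.23   0.393]
timer [0.763 0.103 0.03 ]
ch1 [0.511 0.377 0.002]
ch2 [0.721 0.333 0.006]
```

View pics/end.png

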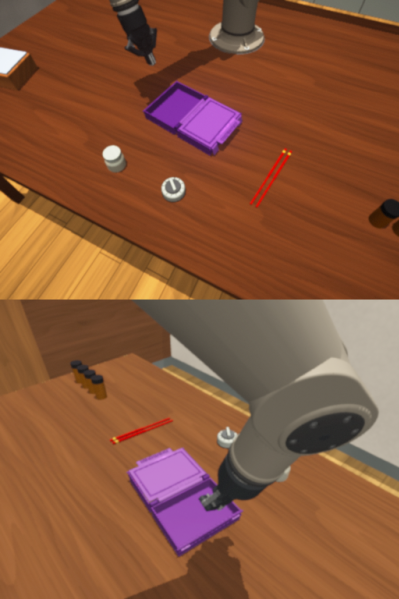

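The divider lies flat at about 0.15° off level, the bento extents are unchanged, and the arm is clear of everything. Handing in.

```bash
python3 -c "
from plant import robot
print(robot.close_job())"
```

```text
the job is handed in; nothing more can be done
None
```

The divider is now flat on the packed half with the food covered, and the job was handed in at about 15 s. I put the shut fingertips under the thumb tab and swung the divider over the spine. I then pressed it down in 1 mm steps until the force rose to about 7.5 N at the stop.

**Last checks:**
- **Divider:** in both cameras it is level to about 0.15°, with its top 43–44 mm above the bench (44 mm expected).
- **Bento:** its outline sits where it was at the start, to within the roughly 2 mm the calibration allows.
- **Bystanders:** the jar and timer read within 2 mm of their start positions and the chopsticks within about 3 mm. The arm hid the jar from the side camera, so that reading was no use; the scene camera shows the jar unmoved.
- **Robot:** it stood clear and touched nothing at hand-in.

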